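# Snap the big brush into the empty clips of a stall's brush rack

### The arm

A 7-joint arm with a two-finger parallel gripper is mounted at the origin on the work surface. World frame = base frame: x ahead of the robot, y to its left, z up, the work surface at z = 0. Lengths are in m, angles in rad, forces in N, time in s.
With the tool pointing down it reaches from about 0.4 to 0.85 m from the base axis. Payload 6.9 kg.
Tool frame: the origin (TCP) lies between the finger pads; the fingertips stand 19 mm ahead of it and the grasp point (between the pads) is the TCP; z points along the fingers, y is the direction in which the jaws open and shut (so a half turn about z gives the same grasp; the last joint's range is limited). The gripper opens to 85 mm and grips with 20 to 120 N. Pads are 22 mm wide; open, the fingers measure 114 mm over their backs; the gripper's body (76 mm by 85 mm) begins 54 mm behind the grasp point. The pads swing forward as they close: fully open they stand 13 mm farther back than shut.
Start: joints at [1.28, 0.507, -0.238, 1.5, 0.126, 1.149, -0.155], TCP at [0.241, -0.577, 0.25] pointing down, gripper open.
Joint ranges: [-3.08, 3.08], [-0.24, 2.05], [-1.43, 1.35], [0, 2.5], [-1.52, 4.66], [0.17, 1.96], [-2.89, 2.89]. Speed limits (rad/s): [2.39, 2.39, 3.14, 3.14, 3.14, 3.14, 3.14].

### API

Orientations are given as a unit quaternion [w, x, y, z].
In Python, from cell import ctrl, claw, planner, grab_frame gives the robot as it stands. Calls block until the motion is done:
- ctrl.move_ptp(position, orientation): joint-space move of the TCP to a pose.
- ctrl.move_l(position, vel=0.15, rotation=None): straight line of the TCP; rotation=None keeps the orientation; vel is the mean speed in m/s.
- ctrl.move_j(angles): joint-space move.
- claw.set_gripper(opening, effort=None): opening from 0.0 (shut) to 1.0 (fully open); effort is the grip in N (None keeps the last); returns when the fingers have stopped.
- ctrl.wait(seconds).
- planner.inverse_kinematics(position, orientation): joint angles nearest the present ones, or None.
- grab_frame(name): name is "scene" or "side" or "wrist"; returns a dict with "image" (384x512x3 uint8, blue, green, red), "camera_matrix" (3x3 intrinsics, pixels), "k1" (the pictures are not rectified: a ray, as slopes to the right and down, at radius r is drawn at 1 + k1 r^2 times it, then the intrinsics apply), "position" and "attitude" of the camera in the world; the wrist camera has in their place "hand_eye" (4x4, takes a point from camera to tool coordinates, whose origin is the TCP and whose axes are the flange's). Camera axes: x right, y up, looking along -z (the intrinsics and any distortion apply to the point x, -y, -z); pixel columns grow to the right and rows downward; lengths in m; the calibration is good to about 2 mm. A picture is of the moment at which its call begins: read the wrist's pose just before it. There is no depth.
A pose or a line that the arm cannot do raises ctrl.MotionError and nothing moves.
- ctrl.close_job(): hands the job in, once; it reports no verdict.
Readings, each from a call of its own:
- ctrl.read_clock(): time.
- ctrl.read_qpos(): joint angles.
- ctrl.read_qvel(): joint speeds.
- ctrl.read_tau(): joint torques, N m.
- ctrl.read_position(): TCP position.
- ctrl.read_tool_rot(): TCP orientation.
- ctrl.read_force(): force on the tool from outside, world axes, zero at the start.
- ctrl.read_moment(): the same for the moment, N m.
- ctrl.read_width(): opening from 0.0 (shut) to 1.0 (fully open).
Only numpy, scipy, OpenCV 4.12 (cv2) and the standard library are available. Lean on these libraries where they do the work, as an engineer would, in place of code of your own. Each camera call takes 0.05 s, during which the arm holds its last target. There are 200 camera calls.

### The job

On this curio stall's brush rack two of the three places hold a big writing brush and one is empty. Pick up the loose brush of the same size that lies on the thin board (not the small brush, not the back scratcher) and press its handle down until it has snapped fully home in both clips of the empty place, either way round, its plain handle centred on the clips; leave the two racked brushes in their clips.

Things in the scene. Friction and masses are not known exactly. Their poses are not given: they have to be found in the camera images.
- brush: The big loose brush (60 g), on a thin grey board (top 4 mm above the table) by a small brush and a scratcher, about 100 mm apart. Round pale handle 14 mm thick, 130 mm long, between dark collars 22 mm square, 20 mm long; then a 45 mm tuft at +x, a 10 mm ball at -x. Origin: on the handle's axis, midway between the collars, 15 mm above the table as it lies. x: along the handle to the tuft.
- empty_place: Empty rack place: 2 upward steel clips at x = -42, +42 mm (each 12 mm long in x), free between. Origin midway, on top of the 20 mm rack board; z up, x along the handle to be held, y along the row (places 80 mm apart). Sprung lips 10 mm apart at z 32 mm flare to 30 mm apart at z 51. Press about 8 N: the handle snaps past the lips onto saddles, axis at y 0, z 26 mm; the lips close over it.
- racked_brush_a: A brush equal to the loose one, held in the clips of one of the other two places, 80 or 160 mm from the empty one along the row, its tuft to the rack's +x. Origin on the handle's axis midway between the collars, 46 mm above the table; x along the handle towards the tuft.
- racked_brush_b: The other racked brush, equal in all, in the remaining place.
Mind the look-alikes: they are no part of the job. Leave any yellow look-alike of the brush alone.

How it is judged:
By the outcome, as a careful person would: the job done as asked, in the order asked, and still so for the second after the job is handed in, with the robot touching nothing.
It also fails if it takes over 40 s, if anything falls off the work surface, if the arm or the gripper's body presses on something with over 40 N, if the wrist force passes 120 N, or if a joint passes its speed limit or range.

## Working session

There is one attempt and no reset: what is moved stays moved. The work goes in short steps, each a Python script; the robot and the scene stay as the last script left them, time stands still between calls to the robot, and variables do not carry over. Pictures are saved under pics/ and viewed, about 8 in all and at most 12, crops included, and the job is handed in when it is done.

```bash
ls; mkdir -p pics
python3 - <<'E'
from cell import ctrl, grab_frame
import cv2,numpy as np
ims=[]
for n in ("scene","side"):
    f=grab_frame(n); cv2.imwrite(f"pics/{n}0.png",f["image"]); np.savez(f"pics/{n}0.npz",**f)
    print(n,f["camera_matrix"],f["k1"],f["position"],f["attitude"])
    cv2.imwrite(f"pics/{n}0v.png",cv2.resize(f["image"],(768,576),interpolation=cv2.INTER_CUBIC))
f=grab_frame("wrist");print(f["hand_eye"]);print(ctrl.read_tool_rot(),ctrl.read_clock())
E
```

```text
pics
scene [[371.14586645   0.         255.84160174]
 [  0.         371.14586645 196.89023893]
 [  0.           0.           1.        ]] -0.07866175459488815 [1.00436348 0.09332047 0.97709958] [0.61146258 0.18865274 0.23206117 0.7325785 ]
side [[379.46263269   0.         258.41193351]
 [  0.         379.46263269 192.42199025]
 [  0.           0.           1.        ]] 0.005803246480463321 [0.15796969 0.59923373 0.81078063] [-0.1773197  -0.05573512  0.34132618  0.92138361]
[[-1.31117769e-04  9.56548229e-01  2.91574122e-01  7.42167366e-02]
 [ 9.99999986e-01  9.43463780e-05  1.40173299e-04  3.11981680e-04]
 [ 1.06573559e-04  2.91574137e-01 -9.56548227e-01 -1.22996233e-01]
 [ 0.00000000e+00  0.00000000e+00  0.00000000e+00  1.00000000e+00]]
[-6.69122061e-04  9.80482835e-01  1.96603509e-01 -1.50412515e-04] 0.15
```

View pics/scene0v.png

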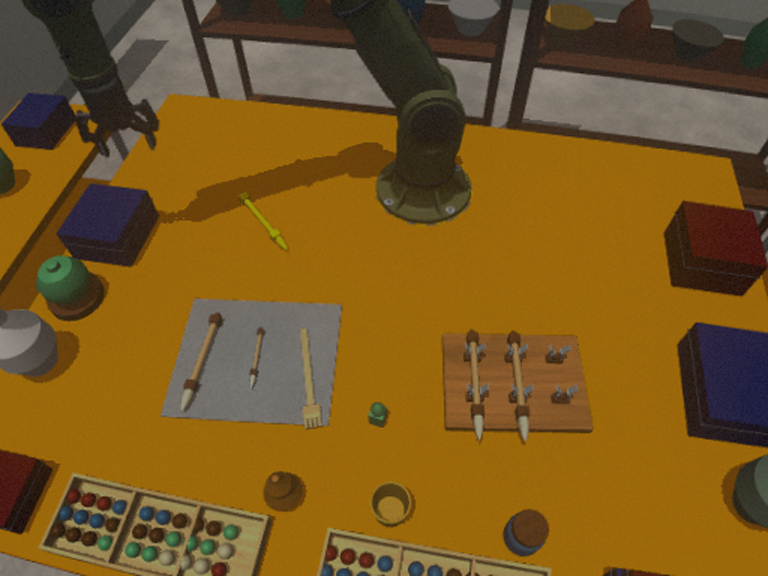

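View pics/side0v.png

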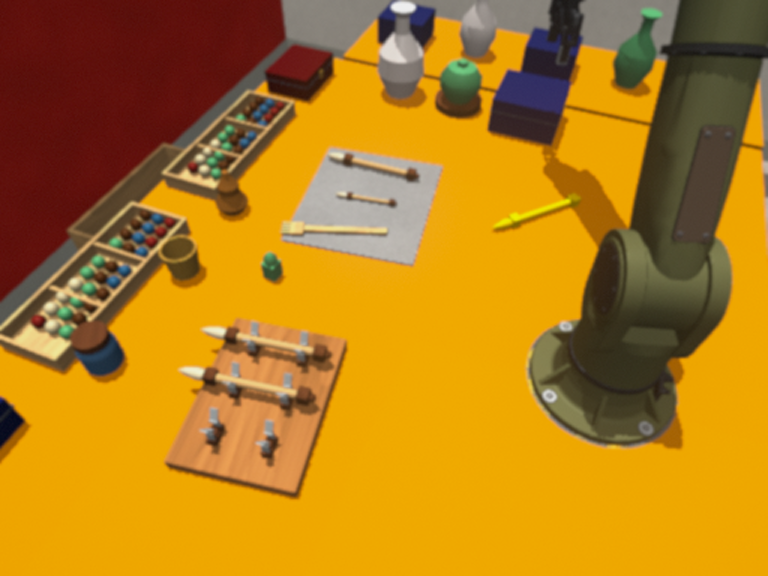

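Scene view (×1.5): the loose big brush has collars at (215,320) and (190,391). The racked brushes are at x≈475 and 515, and the empty clips at (557,353) and (564,395). In the side view the brush collars are at (413,173) and (349,162), and the empty clips at (267,440) and (213,428). Next I cast rays through these points and move for closer wrist views.

```bash
cat > h.py <<'E'
import numpy as np, cv2
from scipy.spatial.transform import Rotation as R
from cell import ctrl, claw, planner, grab_frame
def RQ(q): return R.from_quat(np.roll(q,-1))
def QW(r): return np.roll(r.as_quat(),1)
def down(yaw):  # tool z down, tool x at angle yaw in world
    c,s=np.cos(yaw),np.sin(yaw)
    return QW(R.from_matrix(np.array([[c,s,0],[s,-c,0],[0,0,-1.]])))
def grab(n):
    p=np.array(ctrl.read_position()); q=ctrl.read_tool_rot()
    f=dict(grab_frame(n))
    if n=="wrist":
        H=np.array(f["hand_eye"]); r=RQ(q).as_matrix()
        f["o"]=p+r@H[:3,3]; f["m"]=r@H[:3,:3]
    else: f["o"]=np.array(f["position"]); f["m"]=RQ(f["attitude"]).as_matrix()
    return f
def pt(f,uv,z):
    uv=np.array(uv,float).reshape(-1,1,2)
    n=cv2.undistortPoints(uv,np.array(f["camera_matrix"]),np.array([f["k1"],0,0,0,0.]))[:,0]
    d=np.c_[n[:,0],-n[:,1],-np.ones(len(n))]@f["m"].T
    return f["o"]+d*((z-f["o"][2])/d[:,2])[:,None]
E
python3 - <<'E'
from h import *
np.set_printoptions(precision=4,suppress=True)
s=grab("scene");d=grab("side")
b1=pt(s,np.array([[215,320],[190,391]])/1.5,.015);b2=pt(d,np.array([[413,173],[349,162]])/1.5,.015)
e1=pt(s,np.array([[557,353],[564,395]])/1.5,.045);e2=pt(d,np.array([[267,440],[213,428]])/1.5,.045)
print(b1,b2,e1,e2)
B=(b1+b2).mean(0)/2;E=(e1+e2).mean(0)/2
for n,P,v in(("b",B,b1[1]-b1[0]),("e",E,e1[1]-e1[0])):
    yaw=np.arctan2(v[1],v[0])
    for y in(yaw,yaw+np.pi):
        print(n,P,y,[planner.inverse_kinematics([P[0],P[1],z],down(y)) for z in(.25,.03)])
E
```

```text
[[ 0.4702 -0.3661  0.015 ]
 [ 0.6314 -0.3581  0.015 ]] [[ 0.4631 -0.3743  0.015 ]
 [ 0.6103 -0.3554  0.015 ]] [[0.4422 0.3197 0.045 ]
 [0.5285 0.3335 0.045 ]] [[0.4392 0.3174 0.045 ]
 [0.5209 0.3301 0.045 ]]
b [ 0.5437 -0.3635  0.015 ] 0.04967865240711382 [array([ 0.6624,  0.5515, -0.1916,  1.4164,  0.108 ,  1.1839, -1.0633]), array([ 0.633 ,  0.7729, -0.1392,  1.6529,  0.1465,  0.726 , -1.098 ])]
b [ 0.5437 -0.3635  0.015 ] 3.191271305996907 [array([ 1.0511,  0.6868, -0.9549,  1.4106,  0.5621,  1.3302,  1.693 ]), array([ 0.9976,  0.9004, -0.8183,  1.6476,  0.7799,  0.95  ,  1.5102])]
e [0.4827 0.3252 0.045 ] 0.15804994464718114 [array([ 0.0008,  0.6209, -1.0968,  1.6121,  0.5734,  1.2672, -2.6107]), array([-0.3741,  0.7228, -0.4187,  1.8561,  0.4552,  0.6584, -2.4783])]
e [0.4827 0.3252 0.045 ] 3.299642598236974 [array([ 0.0466,  0.6773, -1.2252,  1.6116,  0.6535,  1.3244,  0.4528]), array([-0.1351,  0.8349, -0.8476,  1.853 ,  0.8301,  0.8526,  0.3198])]
```

Run:
```python
from h import *
import pickle
np.set_printoptions(precision=4,suppress=True)
out={}
for n,p,y in(("e",[.482,.295,.27],np.pi+.157),("b",[.545,-.362,.25],np.pi+.08)):
    ctrl.move_ptp(p,down(y)); print(n,ctrl.read_clock(),ctrl.read_position(),ctrl.read_qpos())
    ctrl.wait(.2)
    f=grab("wrist"); out[n]=f; cv2.imwrite(f"pics/w{n}.png",cv2.resize(f["image"],(768,576),interpolation=cv2.INTER_CUBIC))
pickle.dump(out,open("w.pkl","wb"))
```

```text
e 3.4167 [0.4826 0.2942 0.2698] [ 0.1131  0.6258 -1.2241  1.6231  0.6037  1.3277  0.5228]
b 6.0167 [ 0.5457 -0.3605  0.2504] [ 1.1529  0.8233 -1.2961  1.4091  0.7874  1.4832  1.5413]
```

View pics/we.png

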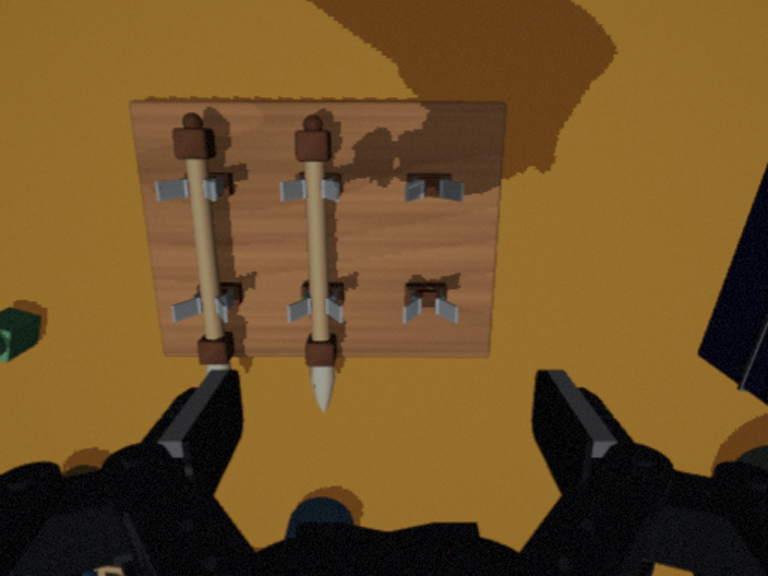

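View pics/wb.png

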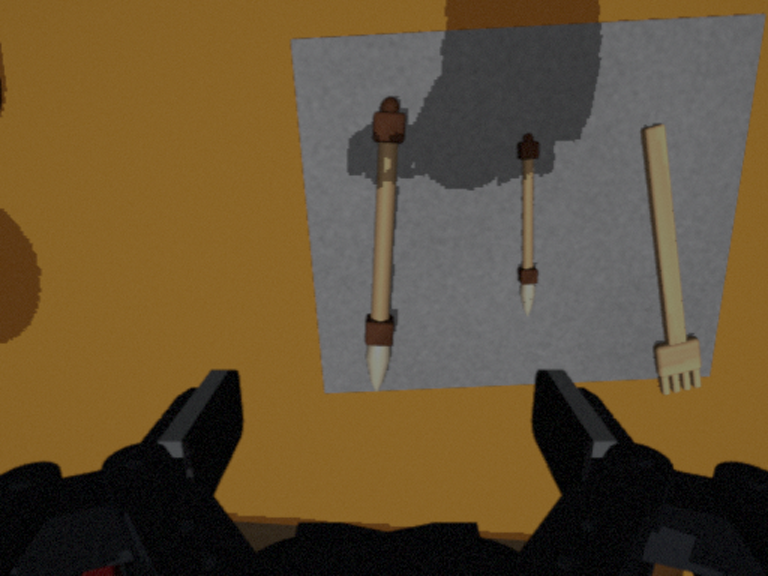

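The rack view shows the empty clips at (433,187) and (430,300), with the racked brushes to their left. In the board view the big brush's collars are at (389,126) and (379,332). I'll crop both closer.

Run:
```python
from h import *
import pickle
w=pickle.load(open("w.pkl","rb"))
e=cv2.resize(w["e"]["image"][105:225,255:325],None,fx=5,fy=5,interpolation=cv2.INTER_NEAREST)
e=cv2.convertScaleAbs(e,alpha=1.6)
b=cv2.resize(w["b"]["image"][60:260,225:290],None,fx=3,fy=3,interpolation=cv2.INTER_NEAREST)
b=cv2.convertScaleAbs(b,alpha=1.4)
cv2.imwrite("pics/crop.png",np.hstack([e,b]))
```

```text
(no output)
```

View pics/crop.png

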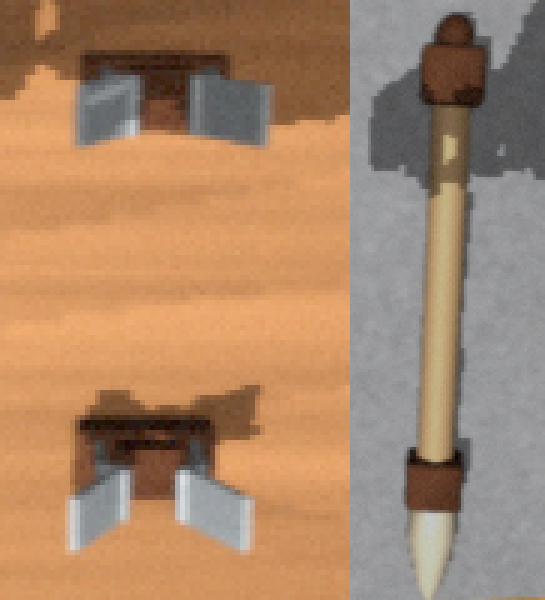

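The crop gives the flare edges of both empty clips and the collar edges of the brush. Upper clip outer edges are at cols 77/270 and the lower ones at 68/252; collar inner edges are at rows 105 and 462. I'll cast rays through these and cross-check against the racked brushes.

Run:
```python
from h import *
import pickle
np.set_printoptions(precision=4,suppress=True)
w=pickle.load(open("w.pkl","rb"))
def en(l): return np.array(l)/5+[254.5,104.5]
def bn(l): return np.array(l)/3+[225-350/3-.5,59.5]
f=w["e"]; c=[]
for out,inn in(([[77,88],[77,146],[270,85],[270,146]],[[138,75],[138,135],[190,73],[190,135]]),([[68,497],[68,551],[252,497],[252,551]],[[128,470],[128,520],[178,470],[178,522]])):
    o=pt(f,en(out),.071);i=pt(f,en(inn),.052)
    print("clip out",o.mean(0),np.linalg.norm(o[0]-o[1]),np.linalg.norm(o[0]-o[2]),"in",i.mean(0),np.linalg.norm(i[0]-i[1]),np.linalg.norm(i[0]-i[2]))
    c.append((o.mean(0)+i.mean(0))/2)
v=c[1]-c[0];print("E",(c[0]+c[1])/2,"yaw",np.arctan2(v[1],v[0]),"len",np.hypot(*v[:2]))
# racked brushes: handle axis points at z=.046 (768 px picture)
for n,l in(("far",[[194.,143],[215.5,349]]),("near",[[312.5,146],[321,350]])):
    p=pt(f,np.array(l)/1.5-.17,.057); v=p[1]-p[0]; print(n,p.mean(0),np.arctan2(v[1],v[0]),np.hypot(*v[:2]))
f=w["b"]
a=pt(f,bn([[450,130],[436,440]]),.015);v=a[1]-a[0];print("axis",a,np.arctan2(v[1],v[0]))
t=pt(f,bn([[452,45],[452,105],[434,462],[434,510]]),.026);print("collar",t)
print("inner mid",(t[1]+t[2])/2,np.linalg.norm(t[1]-t[2]),"outer mid",(t[0]+t[3])/2,np.linalg.norm(t[0]-t[3]))
```

```text
clip out [0.4408 0.3183 0.071 ] 0.011064690863557691 0.0369619446401406 in [0.4407 0.3181 0.052 ] 0.012073424610279024 0.01052378860908538
clip out [0.5236 0.3308 0.071 ] 0.011942528970070102 0.03796284876649198 in [0.5241 0.331  0.052 ] 0.011585033176552243 0.010869487301634007
E [0.4823 0.3245 0.0615] yaw 0.15200687501224422 len 0.08406590323770093
far [0.5077 0.1706 0.057 ] 0.1507287021635298 0.14631071270327947
near [0.497  0.2473 0.057 ] 0.15533371393550646 0.14518726760652428
axis [[ 0.4868 -0.3664  0.015 ]
 [ 0.602  -0.3624  0.015 ]] 0.03464807496318806
collar [[ 0.4591 -0.368   0.026 ]
 [ 0.4781 -0.3664  0.026 ]
 [ 0.6068 -0.3626  0.026 ]
 [ 0.6262 -0.3611  0.026 ]]
inner mid [ 0.5424 -0.3645  0.026 ] 0.1287251362075455 outer mid [ 0.5427 -0.3645  0.026 ] 0.1673190316391386
```

Run:
```python
from h import *
np.set_printoptions(precision=4,suppress=True)
y=np.pi+.035; P=np.array([.5425,-.3644])
ctrl.move_ptp([*P,.10],down(y)); claw.set_gripper(.6)
ctrl.move_l([*P,.026],vel=.1); ctrl.wait(.2); print(ctrl.read_position(),ctrl.read_force())
claw.set_gripper(0.,70); ctrl.wait(.2); print(ctrl.read_width(),ctrl.read_position(),ctrl.read_force())
ctrl.move_l([*P,.15],vel=.12); ctrl.wait(.2); print(ctrl.read_width(),ctrl.read_force(),ctrl.read_moment(),ctrl.read_clock(),ctrl.read_position())
f=grab("wrist"); import pickle; pickle.dump(f,open("g.pkl","wb"))
cv2.imwrite("pics/grasp.png",cv2.resize(f["image"],(768,576),interpolation=cv2.INTER_CUBIC))
```

```text
[ 0.5428 -0.3645  0.0268] [-0.0183  0.3738  0.11  ]
0.13053837491738826 [ 0.5426 -0.3645  0.0264] [-1.1546 -1.2285  5.0684]
0.1265250316181825 [-0.0326  0.5862 -0.4005] [0.0725 0.0071 0.0433] 10.4667 [ 0.5423 -0.3643  0.1493]
```

View pics/grasp.png

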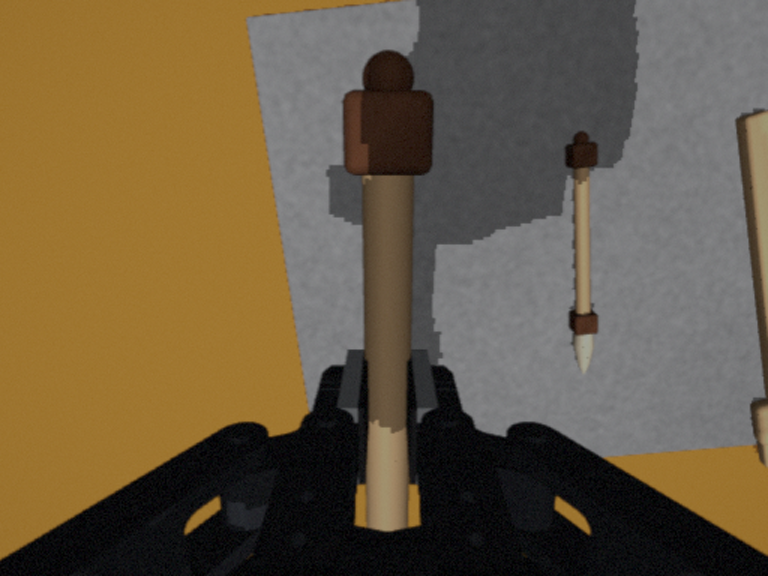

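The brush is gripped near the middle: the near collar's inner edge is at row 175, and the handle is centred between the pads at col ≈388. I'll check its offset along the handle with that ray, then carry it above the empty place and check with the fixed cameras.

Run:
```python
from h import *
import pickle
np.set_printoptions(precision=4,suppress=True)
f=pickle.load(open("g.pkl","rb"))
for z in(.146,.149,.152): print(z,pt(f,np.array([[388,175],[388,92]])/1.5-.17,z))
y=np.pi+.152; E=np.array([.4823,.3245])
claw.set_gripper(0.,90)
ctrl.move_ptp([.5,0.,.22],down(np.pi+.1))
ctrl.move_ptp([*E,.16],down(y)); ctrl.wait(.3)
print(ctrl.read_position(),RQ(ctrl.read_tool_rot()).as_matrix(),ctrl.read_clock(),ctrl.read_width())
ims=[]
d={}
for n in("scene","side"):
    g=d[n]=grab(n)
    c=(slice(150,310),slice(260,440)) if n=="scene" else (slice(130,340),slice(60,260))
    ims.append(cv2.resize(g["image"][c],(400,int(400*(c[0].stop-c[0].start)/(c[1].stop-c[1].start))),interpolation=cv2.INTER_CUBIC))
h=max(i.shape[0] for i in ims); cv2.imwrite("pics/over.png",np.hstack([cv2.copyMakeBorder(i,0,h-i.shape[0],0,0,0) for i in ims]))
pickle.dump(d,open("o.pkl","wb"))
```

```text
0.146 [[ 0.4781 -0.3667  0.146 ]
 [ 0.4587 -0.3674  0.146 ]]
0.149 [[ 0.4778 -0.3667  0.149 ]
 [ 0.4589 -0.3674  0.149 ]]
0.152 [[ 0.4776 -0.3668  0.152 ]
 [ 0.4591 -0.3674  0.152 ]]
[0.4829 0.3236 0.1601] [[-0.9887 -0.1497  0.0003]
 [-0.1497  0.9887 -0.0002]
 [-0.0002 -0.0002 -1.    ]] 13.675 0.11942155506945573
```

View pics/over.png

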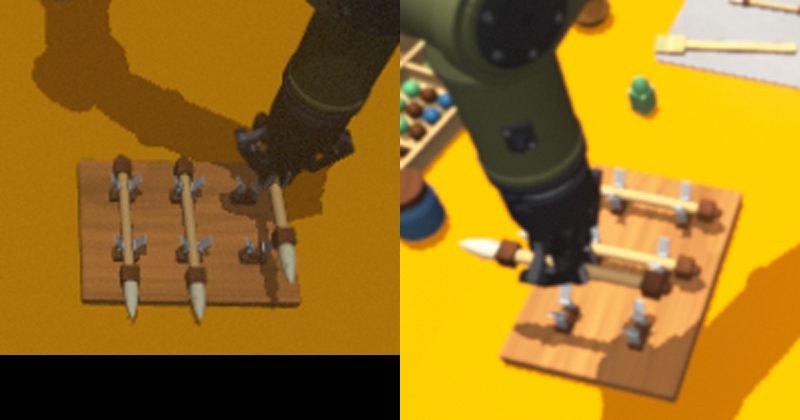

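The brush is held level and aligned over the empty place, with its collars parallel to the neighbours, and the along-handle offset is ≈0.5 mm. Next I press it in, watching the force.

Run:
```python
from h import *
np.set_printoptions(precision=4,suppress=True)
E=np.array([.4822,.3247])
ctrl.move_l([*E,.088],vel=.1); ctrl.wait(.1); print(ctrl.read_position(),ctrl.read_force())
for z in(.080,.075,.071,.068,.065,.062,.060,.058,.0565,.055):
    ctrl.move_l([*E,z],vel=.04); F=np.array(ctrl.read_force()); print(z,ctrl.read_position(),F,np.array(ctrl.read_moment()))
    if F[2]>30: break
ctrl.wait(.2);print(ctrl.read_position(),ctrl.read_force(),ctrl.read_clock(),ctrl.read_width())
```

```text
[0.4824 0.3251 0.0887] [ 0.4008  0.0928 -0.3123]
0.08 [0.4821 0.3245 0.0797] [-0.423   1.0157 -1.4583] [ 0.0378  0.0053 -0.0105]
0.075 [0.4821 0.3246 0.0747] [ 0.2721 -0.6237 -1.2243] [-0.009   0.0227  0.0274]
0.071 [0.4821 0.3246 0.0707] [-0.2204  0.3855 -0.8125] [0.0547 0.004  0.0264]
0.068 [0.4824 0.3251 0.0687] [-0.8352 -1.4592  5.9093] [-0.2637  0.1506  0.0298]
0.065 [0.4831 0.3257 0.0664] [ 0.0475 -0.9672  8.3016] [-0.1709 -0.1213  0.0544]
0.062 [0.4829 0.3251 0.0625] [1.4034 0.2021 3.0755] [ 0.0379 -0.4869 -0.0096]
0.06 [0.4822 0.3246 0.0596] [ 2.0402  0.4803 -0.7134] [ 0.2129 -0.4141 -0.0149]
0.058 [0.4818 0.3246 0.0576] [-0.0159  0.4357 -2.0157] [ 0.2021 -0.0967  0.0497]
0.0565 [0.4818 0.3246 0.0573] [-1.3631 -2.5185  8.7153] [-0.4698  0.4051  0.0176]
0.055 [0.4819 0.3247 0.0571] [-3.2631 -5.758  21.7563] [-1.2525  0.8718  0.0465]
[0.4819 0.3247 0.0571] [-4.7231 -4.8328 20.7705] 17.5667 0.11900854902421455
```

It snapped through at about 8 N and bottomed at TCP z 0.0571, where 0.057 was expected. I'll release it and look.

Run:
```python
from h import *
import pickle
np.set_printoptions(precision=4,suppress=True)
E=np.array([.4822,.3247])
ctrl.move_l([*E,.0575],vel=.04)
claw.set_gripper(.4); ctrl.wait(.1); print(ctrl.read_width(),ctrl.read_force())
ctrl.move_l([*E,.12],vel=.12); ctrl.move_ptp([.482,.295,.27],down(np.pi+.152)); ctrl.wait(.3)
f=grab("wrist"); pickle.dump(f,open("r.pkl","wb")); print(ctrl.read_clock())
cv2.imwrite("pics/rel.png",cv2.resize(f["image"],(768,576),interpolation=cv2.INTER_CUBIC))
g=grab("side");s=grab("scene")
cv2.imwrite("pics/rel2.png",np.hstack([cv2.resize(x[:],(390,390),interpolation=cv2.INTER_CUBIC) for x in(g["image"][200:330,100:230],s["image"][200:330,280:410])]))
```

```text
0.4025684510013788 [-0.655   0.2664  0.2014]
19.95
```

View pics/rel.png

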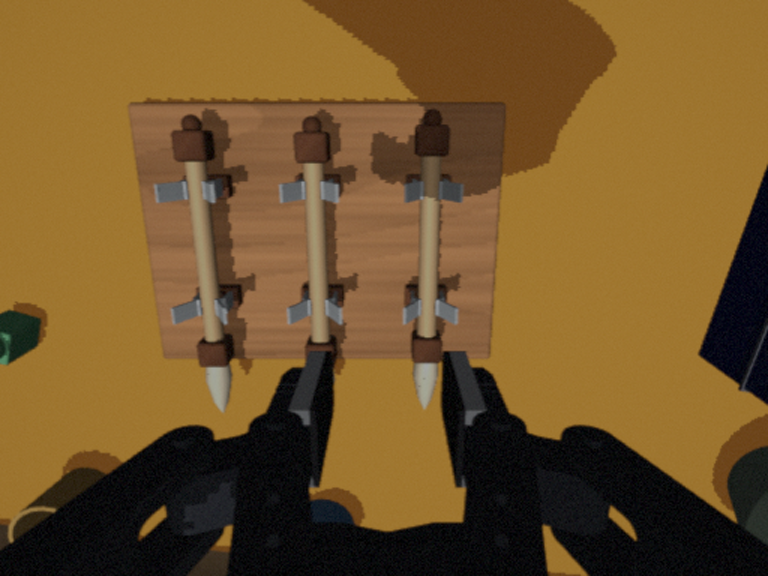

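View pics/rel2.png

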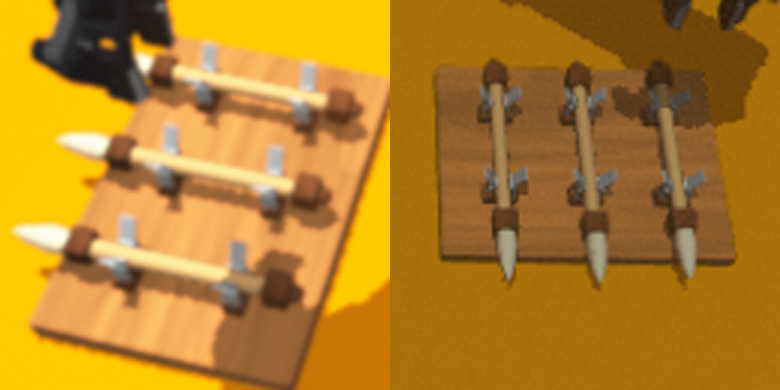

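All three brushes now sit parallel in the rack, and the lips show beside the handle at both clips of the new one just as on its neighbours. Its collar inner edges are at rows 156 and 333 (col ≈430). I'll check the centring and level numerically, then hand in if good.

Run:
```python
from h import *
import pickle
np.set_printoptions(precision=4,suppress=True)
f=pickle.load(open("r.pkl","rb")); u=np.array([np.cos(.152),np.sin(.152)]); E=np.array([.4823,.3245]); v=np.array([-u[1],u[0]])
for x0,x1,n in((410,455,"new"),(290,335,"B"),(168,240,"A")):
    im=cv2.resize(f["image"],(768,576),interpolation=cv2.INTER_CUBIC).astype(int)
    xs={"new":(431,427.5),"B":(313,319.5),"A":(196,213)}[n]; r=[]
    for x,a,b in((xs[0],135,185),(xs[1],320,350)):
        col=im[a:b,int(x)-3:int(x)+4].sum(2).mean(1); g=np.abs(np.gradient(cv2.GaussianBlur(col.reshape(-1,1),(1,5),0).ravel()))
        k=np.argmax(g[3:-3])+3+a; r.append([x,k])
    p=pt(f,np.array(r)/1.5-.17,.057)[:,:2]
    print(n,r,"span",np.linalg.norm(p[1]-p[0]),"along,across from E",(p-E)@u,(p-E)@v,"mid",(p.mean(0)-E)@u)
```

```text
new [[431, np.int64(156)], [427.5, np.int64(337)]] span 0.12805098784446614 along,across from E [-0.0644  0.0637] [-0.0008 -0.    ] mid -0.00037181154213276776
B [[313, np.int64(163)], [319.5, np.int64(342)]] span 0.12755210104954917 along,across from E [-0.0599  0.0676] [-0.0782 -0.079 ] mid 0.0038611304915042726
A [[196, np.int64(161)], [213, np.int64(341)]] span 0.1280901135450175 along,across from E [-0.0612  0.0669] [-0.155  -0.1568] mid 0.0028433136843676976
```

```bash
python3 -c "
from cell import ctrl
ctrl.wait(.3);print(ctrl.read_clock(),ctrl.read_force());ctrl.close_job()"
```

```text
20.35 [0.39365876 0.72638872 0.11471766]
the job is handed in; nothing more can be done
```

I picked up the big loose brush by its handle, pressed it into the empty rack place with its tuft pointing the same way as its neighbours', released it, backed off and handed the job in at 20.35 s.

- **Seating:** it snapped past the lips at about 8 N. It then bottomed at TCP z 57.1 mm, where 57 mm was expected, with about 21 N of final press.
- **Centring:** the handle sits 0.4 mm from the clip centre along its length and within 1 mm across. The collar spacing in the image (128.1 mm) matches the two racked brushes (127.6 and 128.1 mm), so it shows no tilt.
- **Neighbours:** both racked brushes still look held in their clips. In the same measurement they read 3 to 4 mm off the empty place's centre along the handle. I did not measure them the same way before the pressing, but I never touched them.
- **Not checked:** I did not press over each clip separately; that both clips are fully home rests on the bottoming height, the collar spacing and the pictures. No check failed.

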